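# Load a blank under the laser engraver's head

### The job

Lay the dark wooden blank flat in the four-cornered nest of the plywood jig, without dropping it. Then push the jig along its guides under the laser head until it clicks past the roller catch and rests right up against the end stop; seat it gently, do not ram the stop, and let nothing knock the laser head or shift the other things on the bench. Let go and leave it there.

Things in the scene. Friction and masses are not known exactly. Their poses are not given: they have to be found in the camera images.
- bed (a point): Middle of the bed top (22 mm above the table) of the fixed bare-metal open-frame laser engraver, 470 x 420 mm over all. +x: loading direction, away from the robot; y left. From here two guide strips, 5 mm high, 123 mm apart, run from x -100 to +145 mm; side rails at y +-145 to 165 mm stand 40 mm above the bed; the gantry beam, at x 115 to 135 mm, is 50 to 90 mm above it.
- head: Dark laser module on the gantry, 56 (x) x 60 mm, its top 162 mm above the table, a round air shroud 52 mm across under it. Origin on its axis at table height, 73 mm along +x from bed. Shroud underside 17 mm above the bed, module 28 mm. A blank properly in its nest passes 3 mm below the shroud; one that rides up on the corner pieces strikes it.
- under_beam (a point): Point on the bed below the middle of the gantry beam, 125 mm along +x from bed. Beyond it is the end stop, a metal bar 110 mm wide, 12 mm high across the bed; its near face is clamped anywhere from 41 to 69 mm beyond this point (not measured: feel or see it). A sprung steel roller, 14 mm across, on a bracket over the bed sits 14 mm before that face, its underside 4 mm above the bed.
- nest (a point): Middle of the nest floor: top of the loose plywood jig's board, 28 mm above the table. x forward (loading direction), y left. Board 120 mm wide, 6 mm thick, from x -125 to +105 mm, 0.2 to 0.35 kg, 1.5 mm play to each guide. Four L-shaped corners, 6 mm high, leave a nest 90 (x) x 62 mm (y); its long sides are open for the fingers at |x| below 30 mm.
- nose (a point): Top of the middle of the jig's front edge, 105 mm ahead of the nest. Home is this edge on the stop's face. A groove 10 mm behind it takes the roller. Felt on the push: about 1 N of drag; a peak of 4 to 9 N where the roller climbs the edge, 19 to 14 mm before home; little over the lip; then a click draws the jig the last 4 mm home by itself, and the stop is rigid.
- handle (a point): Middle of the handle block at the jig's rear end: 16 mm (x) x 44 mm (y), 28 mm high, its top 34 mm above the bed. Its rear face, 8 mm behind this point and flush with the board's rear edge, is where the jig is pushed; it can also be pinched across its 44 mm. Axes as the jig.
- blank_mid (a point): Centre of the loose dark wooden blank, a flat rectangle 84 mm (its x) by 56 mm (its y), 8 mm thick, 0.04 kg, lying flat on the table to the left or right of the engraver at any angle. Either way round in the nest will do.
- coaster: Finished round wooden coaster, 92 mm across, 9 mm thick, lying on the table on the other side of the engraver from the blank. Leave alone. Origin at its underside.
- gauge: Grey stepped focus gauge, 60 x 30 x 24 mm, lying on the table at the far right. Leave alone. Origin at its underside.
Not all that is in view belongs to the job. There is more than one size of the part that bears blank_mid; the job needs the smallest.

How it is judged (in metres and radians):
On the way, in this order (a step that is already met when the one before it is completed fails the run):
1. the blank lies flat in the jig's nest, let go (z of blank_mid in the frame of nest between 0.002 and 0.0055 m and horizontal distance between blank_mid and nest below 0.005 m and angle between the z axis of blank_mid and the z axis of nest, either way round below 0.03 rad and angle between the x axis of blank_mid and the x axis of nest, either way round below 0.12 rad and contact force between the fingers and blank below 0.1 N), for 0.2 s.
2. the jig has been pushed past the catch and against the end stop (contact force between stopset_c0 and jig above 0.5 N and x of nest in the frame of bed above 0.056 m), for 0.1 s.
At the end, for the whole second after the job is handed in: The blank lies flat in the nest (centre within 5 mm, down on the board within 1.5 mm, level) and the jig, let go, bears against the end stop (over 0.5 N, kept there by the catch) (all of step 2 and z of blank_mid in the frame of nest between 0.002 and 0.0055 m and horizontal distance between blank_mid and nest below 0.005 m and angle between the z axis of blank_mid and the z axis of nest, either way round below 0.03 rad and angle between the x axis of blank_mid and the x axis of nest, either way round below 0.12 rad); the robot touches nothing.
It fails at once if the end stop was rammed: the jig pressed on it with over 20 N (contact force between stopset_c0 and jig above 20 N).
It fails at once if the laser head was knocked (over 3 N) (contact force between head and anything else above 3 N).
It fails at once if the blank was dropped (fell free faster than 0.6 m/s) (linear speed of blank above 0.6 m/s and contact force between the fingers and blank below 0.05 N).
It fails at once if the coaster or the focus gauge was shifted by over 15 mm (distance of any of coaster, gauge from where it was at the start of the episode above 0.015 m).
It also fails if it takes over 69 s, if anything falls off the work surface, if the arm or the gripper's body presses on something with over 40 N, if the wrist force passes 120 N, or if a joint passes its speed limit or range.

### The arm

A 6-joint arm with a two-finger parallel gripper is mounted at the origin on the work surface. World frame = base frame: x ahead of the robot, y to its left, z up, the work surface at z = 0. Lengths are in mm, angles in degrees, forces in N, time in s.
With the tool pointing down it reaches from about 425 to 925 mm from the base axis. Payload 12.5 kg.
Tool frame: the origin (TCP) lies between the finger pads; the fingertips stand 8 mm ahead of it and the grasp point (between the pads) lies 11 mm behind it; z points along the fingers, x is the direction in which the jaws open and shut, and the axes are right-handed (so a half turn about z gives the same grasp; the last joint's range is limited). The gripper opens to 85 mm and grips with 20 to 120 N. Pads are 22 mm wide; open, the fingers measure 114 mm over their backs; the gripper's body (76 mm by 85 mm) begins 54 mm behind the grasp point. The pads swing forward as they close: fully open they stand 13 mm farther back than shut.
Start: joints at [70.038, 28.126, 89.318, -0, 62.55, -6.05], TCP at [150.245, 606.691, 207.227] pointing down, gripper open.
Joint ranges: [-177.58, 177.58], [-47.91, 125.51], [2.72, 160], [-65.01, 245.01], [3.68, 167.84], [-153.87, 153.87]. Speed limits (degrees/s): [127.2, 127.2, 159.86, 180, 180, 180].

### API

Orientations are given as a 3x3 rotation matrix whose columns are the frame's x, y, z axes.
In Python, from rig import telemetry, cams, workorder gives the robot as it stands.
- The arm moves only by the shell command python3 -m jog 'ROWS' [OPENING] [FORCE]. ROWS is JSON, a list of rows, each a list of 2 entries, a list of its own where there are three numbers: the shift along the tool's x, y, z normalised to -1 to 1, where 1 is 0.02 m, then the turn, a rotation vector about the tool's x, y, z normalised to -1 to 1, where 1 is 0.08 rad. In form: [[[dx, dy, dz], [ax, ay, az]], ...]. A call has 1 to 10 rows; each row shifts and turns the commanded pose from where the row before left it, along the tool's axes as they then stand; what a row does not reach is not made up. A row lasts 1/10 s, in which the tool goes at most 50 mm and 8.59 degrees, less where a joint would pass 70% of its speed; a pose out of reach is approached as far as the arm can. A call with a number of a shift or a turn outside -1 to 1 is refused whole. A call with a gripper value outside its range is refused whole. OPENING is the finger opening in mm, from 0 to 85.4, set as the call begins (- or left out, the last holds). The fingers move at their own pace and stop on an object; FORCE is the grip in N (left out, the last holds). Time passes only in rows, so rows that do not move let the fingers close. It gives the time, the measured TCP pose, the force and the opening at its end, in the units of the state.
- telemetry.sense(): the state, without advancing time (a new reading comes with each control period).
- cams.grab_frame(name): name is "scene" or "top" or "wrist"; returns (picture, depth): 480x640x3 uint8, red, green, blue; 480x640 float32, mm along the optical axis (not along the pixel's ray), 0 where there is no reading.
- cams.calibration(name): a dict with "fx", "fy", "cx", "cy" (pixels), "position" and "rotation" of the camera in the world. Camera axes: x right, y up, looking along -z (the intrinsics and any distortion apply to the point x, -y, -z); pixel columns grow to the right and rows downward; lengths in mm; the calibration is good to about 2 mm. A picture is of the moment at which its call begins: read the wrist's pose just before it. calibration takes no time and is no camera call; for the wrist camera it gives the pose at the moment of the call.
- workorder.job_done(): hands the job in, once; it reports no verdict.
The state is a dict: "time": time; "q": joint angles; "joint_velocities": joint speeds; "joint_efforts": joint torques, N m; "tool_pos": TCP position; "ee_rot": TCP orientation; "ft_force": force on the tool from outside, world axes, zero at the start; "torque": the same for the moment, N m; "width": finger opening in mm.
Only numpy, scipy, OpenCV 4.12 (cv2) and the standard library are available. Lean on these libraries where they do the work, as an engineer would, in place of code of your own. Each camera call takes 0.05 s, during which the arm holds its last target. There are 200 camera calls.

## Working session

There is one attempt and no reset: what is moved stays moved. The work goes in short steps, Python scripts to look and compute and a shell command to move; the robot and the scene stay as the last step left them, time stands still between calls to the robot, and variables do not carry over. Pictures are saved under pics/ and viewed, about 8 in all and at most 12, crops included, and the job is handed in when it is done.

```bash
ls; mkdir -p pics
cat > h.py <<'E'
import numpy as np, cv2
from rig import telemetry, cams, workorder
def grab(n,f=None):
    c=cams.calibration(n); p,d=cams.grab_frame(n)
    if f: cv2.imwrite(f'pics/{f}.png',p[:,:,::-1])
    np.savez(f'pics/{f or n}.npz',p=p,d=d,**{k:np.array(v) for k,v in c.items() if k in('fx','fy','cx','cy','position','rotation')})
    return p,d,c
def ray(c,u,v): return np.array(c['rotation'])@np.array([(u-c['cx'])/c['fx'],-(v-c['cy'])/c['fy'],-1.])
def atz(c,u,v,z):
    r=ray(c,u,v);o=np.array(c['position']);return o+r*(z-o[2])/r[2]
def dep(c,d,u,v): return np.array(c['position'])+ray(c,u,v)*d[int(v),int(u)]
E
python3 - <<'E'
from h import *
for n in('top','scene'):
    p,d,c=grab(n,n+'0'); print(n,c)
s=telemetry.sense();print(s['tool_pos'],s['ee_rot'],s['width'],s['time'])
E
```

```text
pics
top {'fx': 547.4307994690383, 'fy': 547.4307994690383, 'cx': 313.9250174998735, 'cy': 242.934286680111, 'position': array([ 422.88606447,  -76.7042547 , 1103.13848532]), 'rotation': array([[ 0.01979451,  0.98825768, -0.15150884],
       [-0.99977015,  0.02081352,  0.00514269],
       [ 0.00823573,  0.15137222,  0.98844252]])}
scene {'fx': 496.5720819898226, 'fy': 496.5720819898226, 'cx': 326.96311235187846, 'cy': 234.515382657229, 'position': array([1195.04494299, -444.47354363, 1043.50181624]), 'rotation': array([[ 0.53666964, -0.67935972,  0.50045587],
       [ 0.8436465 ,  0.44304338, -0.30327076],
       [-0.01569372,  0.58496405,  0.81090738]])}
[150.17602926 606.46764084 206.69381492] [[ 2.40445314e-01  9.70662626e-01 -3.42078287e-04]
 [ 9.70662203e-01 -2.40445531e-01 -9.13678264e-04]
 [-9.69124538e-04 -1.12352807e-04 -9.99999524e-01]] 85.39173868838077 0.1
```

View pics/top0.png

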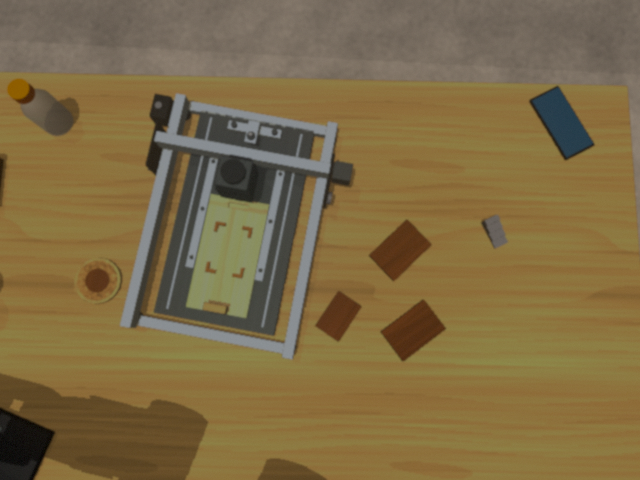

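View pics/scene0.png

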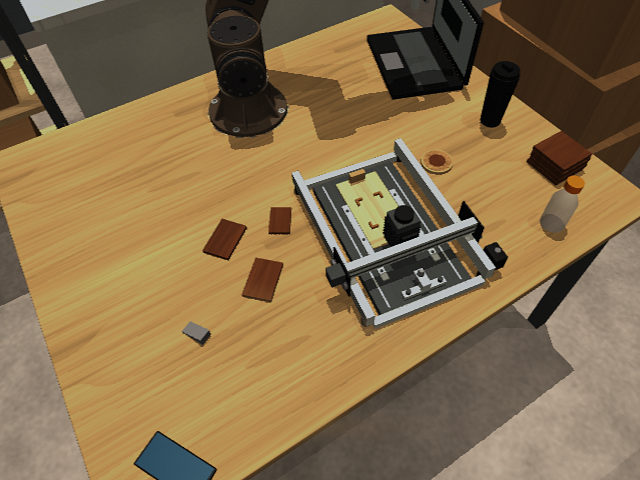

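The top view shows three dark blanks, at (400,250), (413,330) and (338,316). The one at (338,316) looks smallest. I'll confirm it and measure the jig in enlarged crops.

Run:
```python
from h import *
p=cv2.imread('pics/top0.png')
a=cv2.resize(p[280:352,290:370],None,fx=5,fy=5,interpolation=cv2.INTER_CUBIC)
b=cv2.resize(p[190:325,180:280],None,fx=4,fy=4,interpolation=cv2.INTER_CUBIC)
o=np.zeros((540,800,3),np.uint8);o[:360,:400]=a;o[:540,400:800]=b
cv2.imwrite('pics/crop1.png',o)
c=cams.calibration('top')
hsv=cv2.cvtColor(p,cv2.COLOR_BGR2HSV)
m=((hsv[...,2]<130)&(hsv[...,1]>120)).astype(np.uint8)
m[:,:305]=0;m[:200]=0;m[380:]=0
cs,_=cv2.findContours(m,0,1)
for k in cs:
    if cv2.contourArea(k)<200: continue
    w=np.array([atz(c,u,v,8.)[:2] for u,v in k[:,0].astype(float)],np.float32)
    print(cv2.minAreaRect(k),'W',cv2.minAreaRect(w),cv2.boxPoints(cv2.minAreaRect(w)).tolist())
```

```text
((412.739990234375, 329.8199768066406), (39.79999923706055, 56.60000228881836), 53.13010025024414) W ((421.2070007324219, -281.5453186035156), (77.10755157470703, 113.10765075683594), 37.574642181396484) [[356.1646423339844, -260.23291015625], [425.1370544433594, -349.8774719238281], [486.2493591308594, -302.85772705078125], [417.2769470214844, -213.21316528320312]]
((399.8146057128906, 249.69662475585938), (38.17746353149414, 55.479434967041016), 46.041629791259766) W ((580.6506958007812, -256.47308349609375), (76.82423400878906, 113.7492446899414), 44.806617736816406) [[513.3172607421875, -243.19078063964844], [593.4781494140625, -323.8946533203125], [647.984130859375, -269.75537109375], [567.8232421875, -189.051513671875]]
((343.7532043457031, 272.18328857421875), (66.13435363769531, 138.085205078125), 10.885527610778809) W ((535.36572265625, -143.64376831054688), (132.2482452392578, 279.0217590332031), 80.34590148925781) [[386.7415771484375, -185.43551635742188], [661.8118896484375, -232.2273712158203], [683.9898681640625, -101.85202026367188], [408.9195556640625, -55.06016540527344]]
```

View pics/crop1.png

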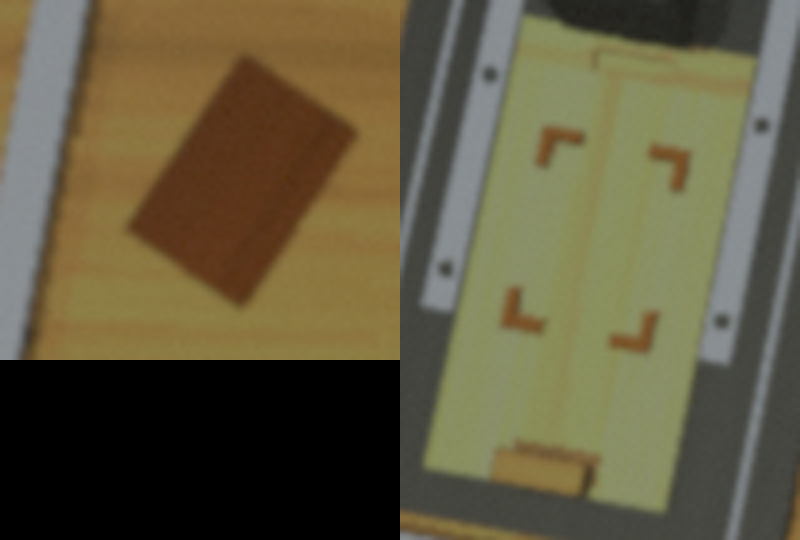

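Run:
```python
from h import *
c=cams.calibration('top')
A=[(245,55),(358,132),(242,308),(127,230)]
w=np.array([atz(c,290+x/5-.4,280+y/5-.4,8)[:2] for x,y in A]);print(w.round(1),w.mean(0).round(1))
for i in range(4):
    e=w[(i+1)%4]-w[i];print('edge',np.hypot(*e).round(1),np.degrees(np.arctan2(e[1],e[0])).round(1))
def B(x,y,z): return atz(c,180+(x-400)/4-.4,190+y/4-.4,z)[:2]
n=np.array([B(x,y,34) for x,y in[(543,128),(690,155),(503,325),(650,352)]])
print('nest',n.mean(0),n.round(1))
for a,b,z in[((503,325),(543,128),34),((650,352),(690,155),34),((446,268),(490,75),27),((722,320),(762,125),27),((424,466),(524,16),28),((665,512),(755,58),28)]:
    e=B(*b,z)-B(*a,z);print(np.hypot(*e).round(1),np.degrees(np.arctan2(e[1],e[0])).round(2))
print('rear board',B(424,466,28),B(665,512,28))
print('guide rear ends',B(421,307,27),B(452,311,27),B(698,358,27),B(728,363,27))
print('handle top rear', B(490,487,56),B(582,497,56))
t=np.load('pics/top0.npz')
for u,v in[(338,316),(210,300),(217,308),(235,245)]:print(u,v,dep(c,t['d'],u,v).round(1))
for u,v in[(251,134),(245,128),(262,134)]:print(u,v,dep(c,t['d'],u,v).round(1))
```

```text
[[ 495.5 -133.6]
 [ 465.8 -179. ]
 [ 395.9 -133.7]
 [ 425.4  -87.8]] [ 445.6 -133.5]
edge 54.2 -123.2
edge 83.3 147.1
edge 54.6 57.3
edge 83.7 -33.2
nest [570.29622792  85.22116703] [[625.5 114.2]
 [613.4  40.8]
 [527.  129.1]
 [515.3  56.8]]
99.6 -8.62
99.4 -9.21
99.3 -9.73
99.6 -9.58
228.9 -9.5
229.5 -9.13
rear board [457.91672625 165.25655833] [438.05970033  47.12888986]
guide rear ends [535.77248429 171.25938031] [534.10832363 155.90159576] [513.40244321  33.93135873] [511.24390033  19.10807017]
handle top rear [447.74740887 127.19537345] [443.9197117   83.45128513]
338 316 [ 445.1 -133.     8.5]
210 300 [471.  119.4  22.3]
217 308 [ 422.9  -76.7 1103.1]
235 245 [580.5  74.4  26.3]
251 134 [795.2  45.9  70.7]
245 128 [820.8  62.9  34.2]
262 134 [807.7  27.6  37.5]
```

The crop confirms it. The blank at pixel (338,316) measures 84 x 55 mm, while the other two are about 77 x 113. It is centred at (445.6,-133.5) with its long axis at -33°. The nest is near (570,85) at a yaw of about -9.4°. I'm moving now.

```bash
python3 -m jog '[[[-0.545,0.985,0],[0,0,0]],[[-0.545,0.985,0],[0,0,0]],[[-0.545,0.985,0],[0,0,0]],[[-0.545,0.985,0],[0,0,0]],[[-0.545,0.985,0],[0,0,0]],[[-0.545,0.985,0],[0,0,0]],[[-0.545,0.985,0],[0,0,0]],[[-0.545,0.985,0],[0,0,0]],[[-0.545,0.985,0],[0,0,0]],[[-0.545,0.985,0],[0,0,0]]]' 66 40
python3 -m jog '[[[-0.545,0.985,0],[0,0,0]],[[-0.545,0.985,0],[0,0,0]],[[-0.545,0.985,0],[0,0,0]],[[-0.545,0.985,0],[0,0,0]],[[-0.545,0.985,0],[0,0,0]],[[-0.545,0.985,0],[0,0,0]],[[-0.545,0.985,0],[0,0,0]],[[-0.545,0.985,0],[0,0,0]],[[-0.545,0.985,0],[0,0,0]],[[-0.545,0.985,0],[0,0,0]]]'
python3 -m jog '[[[-0.975,0.161,0],[0,0,0]],[[-0.975,0.161,0],[0,0,0]],[[-0.975,0.161,0],[0,0,0]],[[-0.975,0.161,0],[0,0,0]],[[-0.975,0.161,0],[0,0,0]],[[-0.975,0.161,0],[0,0,0]],[[-0.975,0.161,0],[0,0,0]],[[-0.975,0.161,0],[0,0,0]],[[-0.975,0.161,0],[0,0,0]],[[-0.975,0.161,0],[0,0,0]]]'
python3 -m jog '[[[-0.975,0.161,0],[0,0,0]],[[-0.975,0.161,0],[0,0,0]],[[-0.975,0.161,0],[0,0,0]],[[-0.975,0.161,0],[0,0,0]],[[-0.975,0.161,0],[0,0,0]],[[-0.975,0.161,0],[0,0,0]],[[-0.975,0.161,0],[0,0,0]],[[-0.975,0.161,0],[0,0,0]],[[-0.975,0.161,0],[0,0,0]],[[-0.975,0.161,0],[0,0,0]]]'
python3 -m jog '[[[-0.975,0.161,0],[0,0,0]],[[-0.975,0.161,0],[0,0,0]],[[0,0,0.5],[0,0,0.834]],[[0,0,0.5],[0,0,0.834]],[[0,0,0.5],[0,0,0.834]],[[0,0,0.5],[0,0,0.834]],[[0,0,0.5],[0,0,0.834]],[[0,0,0],[0,0,0]],[[0,0,0],[0,0,0]]]'
python3 - <<'E'
from h import *
s=telemetry.sense();print(s['tool_pos'],s['ee_rot'],s['width'],s['time'])
grab('wrist','w1')
E
```

```text
time: 1.1
tool_pos: [315.8, 452.8, 207.0]
ee_rot: [[0.24, 0.971, -0.0], [0.971, -0.24, -0.0], [-0.0, -0.0, -1.0]]
ft_force: [-0.5, 0.5, 0.7]
width: 66.0
time: 2.1
tool_pos: [480.8, 299.6, 207.0]
ee_rot: [[0.24, 0.971, -0.0], [0.971, -0.24, -0.0], [-0.0, -0.0, -1.0]]
ft_force: [-0.2, -0.4, -0.2]
width: 65.8
time: 3.1
tool_pos: [464.4, 102.5, 207.0]
ee_rot: [[0.24, 0.971, -0.0], [0.971, -0.24, 0.0], [-0.0, -0.0, -1.0]]
ft_force: [0.5, -0.8, 0.6]
width: 65.7
time: 4.1
tool_pos: [448.8, -94.4, 207.0]
ee_rot: [[0.24, 0.971, -0.0], [0.971, -0.24, 0.0], [0.0, -0.0, -1.0]]
ft_force: [-0.1, 0.8, 0.8]
width: 66.0
time: 5.0
tool_pos: [445.9, -133.1, 157.3]
ee_rot: [[0.543, 0.839, -0.0], [0.839, -0.543, 0.0], [0.0, -0.0, -1.0]]
ft_force: [0.4, -0.7, 0.6]
width: 66.4
[ 445.92113043 -133.06538085  157.25812649] [[ 5.43381157e-01  8.39486047e-01 -3.10473938e-04]
 [ 8.39486103e-01 -5.43381097e-01  2.58925343e-04]
 [ 4.86585435e-05 -4.01333708e-04 -9.99999918e-01]] 66.39058774634196 5.0
```

View pics/w1.png

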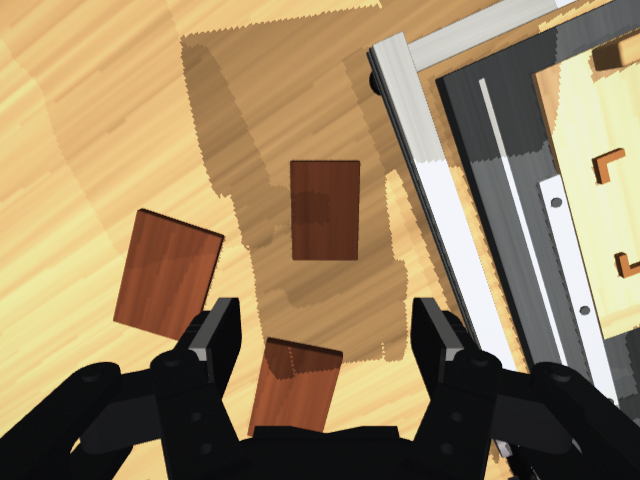

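Run:
```python
from h import *
c=dict(np.load('pics/w1.npz'));print(c['position'],c['fx'])
R=telemetry.sense()['ee_rot'];T=telemetry.sense()['tool_pos']
w=np.array([atz(c,u,v,8)[:2] for u,v in[(291,162),(359,162),(358,260),(292,260)]]);print(w.round(1),w.mean(0))
for i in range(4):
    e=w[(i+1)%4]-w[i];print(np.hypot(*e).round(1),np.degrees(np.arctan2(e[1],e[0])).round(1))
m=np.r_[w.mean(0),0]-np.r_[T[:2],0];print('tool shift',np.array(R).T@m, dep(c,c['d'],325,210))
```

```text
[385.18642507 -92.78469027 323.99850663] 392.587739417799
[[ 398.5 -134.4]
 [ 427.9  -89. ]
 [ 498.2 -133. ]
 [ 467.5 -180.5]] [ 448.02143829 -134.20315823]
54.1 57.1
82.9 -32.1
56.5 -122.9
82.9 146.2
tool shift [1.79516560e-01 2.24658682e+00 4.21327749e-04] [ 445.97531716 -132.87619209    8.21574439]
```

```bash
python3 -m jog '[[[0,0.03,0.8],[0,0,0]],[[0,0.03,0.8],[0,0,0]],[[0,0,0.8],[0,0,0]],[[0,0,0.8],[0,0,0]],[[0,0,0.8],[0,0,0]],[[0,0,0.8],[0,0,0]],[[0,0,0.8],[0,0,0]],[[0,0,0.8],[0,0,0]],[[0,0,0.7],[0,0,0]],[[0,0,0],[0,0,0]]]'
python3 -m jog '[[[0,0,0.1],[0,0,0]],[[0,0,0.1],[0,0,0]],[[0,0,0.1],[0,0,0]],[[0,0,0],[0,0,0]],[[0,0,0],[0,0,0]]]'
```

```text
time: 6.05
tool_pos: [446.7, -133.6, 14.4]
ee_rot: [[0.544, 0.839, -0.001], [0.839, -0.544, 0.001], [-0.0, -0.002, -1.0]]
ft_force: [0.3, 0.5, -0.5]
width: 65.9
time: 6.55
tool_pos: [447.0, -133.8, 9.4]
ee_rot: [[0.545, 0.838, 0.0], [0.838, -0.545, -0.0], [0.0, 0.0, -1.0]]
ft_force: [-0.5, -0.2, -0.2]
width: 65.7
```

```bash
for i in 1 ; do python3 -m jog '[[[0,0,0.1],[0,0,0]],[[0,0,0],[0,0,0]]]' | egrep 'tool_pos|ft'; python3 -m jog '[[[0,0,0.1],[0,0,0]],[[0,0,0],[0,0,0]]]' | egrep 'tool_pos|ft'; python3 -m jog '[[[0,0,0.06],[0,0,0]],[[0,0,0],[0,0,0]]]' | egrep 'tool_pos|ft'; done
```

```text
tool_pos: [446.9, -133.7, 7.1]
ft_force: [-0.2, -0.5, 0.5]
tool_pos: [446.8, -133.7, 5.0]
ft_force: [0.8, 0.7, 0.1]
tool_pos: [446.9, -133.7, 3.8]
ft_force: [-0.2, 0.3, 0.0]
```

```bash
python3 -m jog '[[[0,0,-0.1],[0,0,0]],[[0,0,0],[0,0,0]]]' | egrep 'tool_pos|ft'; python3 -m jog '[[[0,0,0],[0,0,0]],[[0,0,0],[0,0,0]],[[0,0,0],[0,0,0]],[[0,0,0],[0,0,0]],[[0,0,0],[0,0,0]],[[0,0,0],[0,0,0]]]' 50 30; python3 -m jog '[[[0,0,-0.2],[0,0,0]],[[0,0,-0.4],[0,0,0]],[[0,0,-0.6],[0,0,0]],[[0,0,-0.6],[0,0,0]],[[0,0,0],[0,0,0]],[[0,0,0],[0,0,0]]]'
python3 - <<'E'
from h import *
grab('wrist','w2')
E
```

```text
tool_pos: [447.0, -133.8, 6.2]
ft_force: [0.2, -0.3, 0.1]
time: 7.95
tool_pos: [446.9, -133.7, 6.0]
ee_rot: [[0.545, 0.838, 0.0], [0.838, -0.545, 0.0], [0.0, -0.0, -1.0]]
ft_force: [0.1, -0.2, -0.8]
width: 50.1
time: 8.55
tool_pos: [447.0, -133.8, 42.3]
ee_rot: [[0.545, 0.838, 0.001], [0.838, -0.545, -0.0], [0.0, 0.001, -1.0]]
ft_force: [-0.2, -0.1, -0.1]
width: 49.9
```

View pics/w2.png

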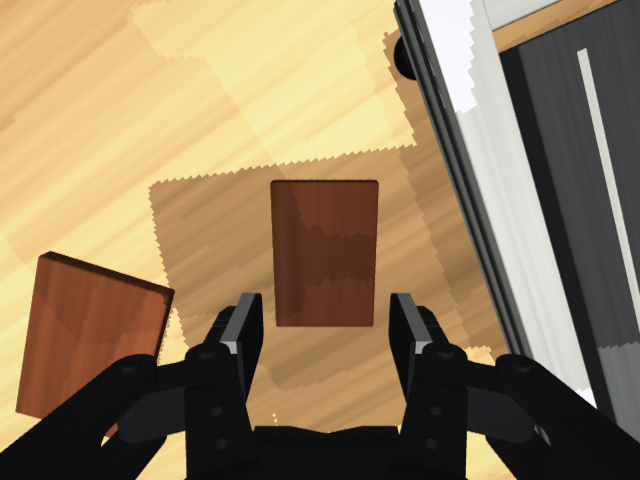

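The fingers closed above the blank, so the tips are higher than I assumed. The blank still lies at (325,253) px, unmoved. I'll reopen and go down by feel.

```bash
python3 - <<'E'
from h import *
c=dict(np.load('pics/w2.npz'))
R=telemetry.sense()['ee_rot'];T=telemetry.sense()['tool_pos']
w=np.array([atz(c,u,v,8)[:2] for u,v in[(272,182),(378,182),(373,326),(277,326)]]);print(w.mean(0))
m=np.r_[w.mean(0),0]-np.r_[T[:2],0];print('tool shift',np.array(R).T@m)
E
python3 -m jog '[[[0,0,0],[0,0,0]],[[0,0,0],[0,0,0]],[[0,0,0.6],[0,0,0]],[[0,0,0.6],[0,0,0]],[[0,0,0.6],[0,0,0]],[[0,0,0.1],[0,0,0]],[[0,0,0],[0,0,0]]]' 66 30 | egrep 'tool_pos|ft'
python3 -m jog '[[[0,0,0.07],[0,0,0]],[[0,0,0],[0,0,0]]]' | egrep 'tool_pos|ft'
python3 -m jog '[[[0,0,0.07],[0,0,0]],[[0,0,0],[0,0,0]]]' | egrep 'tool_pos|ft'
python3 -m jog '[[[0,0,0.07],[0,0,0]],[[0,0,0],[0,0,0]]]' | egrep 'tool_pos|ft'
```

```text
[ 447.56904458 -133.59980432]
tool shift [4.74927843e-01 5.16227265e-01 1.60868192e-04]
tool_pos: [446.7, -133.6, 3.6]
ft_force: [-1.2, 0.0, 0.1]
tool_pos: [447.0, -133.8, 2.9]
ft_force: [-0.7, -0.1, 0.5]
tool_pos: [447.0, -133.7, 1.3]
ft_force: [-0.9, 0.1, 0.1]
tool_pos: [446.9, -133.7, -0.3]
ft_force: [0.1, 0.4, 0.1]
```

```bash
python3 -m jog '[[[0,0,0.07],[0,0,0]],[[0,0,0],[0,0,0]]]' | egrep 'tool_pos|ft'
python3 -m jog '[[[0,0,0.05],[0,0,0]],[[0,0,0],[0,0,0]]]' | egrep 'tool_pos|ft'
python3 -m jog '[[[0,0,0.05],[0,0,0]],[[0,0,0],[0,0,0]]]' | egrep 'tool_pos|ft'
```

```text
tool_pos: [446.9, -133.7, -1.8]
ft_force: [-0.3, -0.0, 0.0]
tool_pos: [446.9, -133.7, -2.7]
ft_force: [-0.3, 1.5, -0.3]
tool_pos: [446.9, -133.7, -3.7]
ft_force: [-0.5, -0.2, -0.3]
```

```bash
python3 -m jog '[[[0,0,0],[0,0,0]],[[0,0,0],[0,0,0]]]' 61 30| egrep 'tool_pos|ft|wid'
python3 -m jog '[[[0,0,0],[0,0,0]],[[0,0,0],[0,0,0]],[[0,0,0],[0,0,0]],[[0,0,0],[0,0,0]],[[0,0,0],[0,0,0]]]' 50 30| egrep 'tool_pos|ft|wid'
```

```text
tool_pos: [446.9, -133.7, -3.6]
ft_force: [0.5, -0.6, 0.3]
width: 61.1
tool_pos: [446.9, -133.7, -3.6]
ft_force: [-0.2, -0.1, -0.9]
width: 50.1
```

Run:
```python
from h import *
c=dict(np.load('pics/w2.npz'));T=np.array([447,-133.8,42.3]);R=np.array([[.545,.838,0],[.838,-.545,0],[0,0,-1]])
for u,v in[(255,296),(250,296),(245,296),(258,305),(398,296),(405,296),(395,305),(325,250),(200,250)]:
    P=dep(c,c['d'],u,v);print(u,v,c['d'][v,u],(R.T@(P-T)).round(1))
P=c['position'];print(R.T@(P-T), R.T@c['rotation'])
r=c['rotation'].T@(T-P);print('TCP px',c['cx']-r[0]/r[2]*c['fx'],c['cy']+r[1]/r[2]*c['fy'])
```

```text
255 296 145.66974 [-25.4  -9.5 -33.7]
250 296 145.33028 [-27.2  -9.7 -34.1]
245 296 145.22385 [-29.   -9.7 -34.2]
258 305 145.48114 [-24.2  -6.4 -34.9]
398 296 145.75266 [ 27.7  -9.5 -33.7]
405 296 145.83994 [ 30.3  -9.5 -33.6]
395 305 141.53926 [ 25.8  -8.2 -38.5]
325 250 212.11316 [ 0.5 -4.3 34.1]
200 250 221.23853 [-70.   -1.4  42.8]
[   0.82670405  -73.03951247 -166.64099456] [[ 9.99634356e-01 -3.89049816e-04  4.87988995e-05]
 [-3.57732918e-04 -9.55864248e-01 -2.92561809e-01]
 [ 1.60583628e-04  2.92668759e-01 -9.56213873e-01]]
TCP px 323.83398845743335 282.9545449029078
```

The depth image puts the fingertips about 34 mm behind the reported TCP at this opening, unlike the data sheet. I'll measure the tip-to-table gap directly at opening 66.

```bash
python3 -m jog '[[[0,0,0],[0,0,0]],[[0,0,0],[0,0,0]],[[0,0,0],[0,0,0]]]' 66 30| egrep 'tool_pos|ft|wid'
python3 - <<'E'
from h import *
s=telemetry.sense();T=s['tool_pos'];R=np.array(s['ee_rot']);print(T)
p,d,c=grab('wrist','w3')
for u in(225,235,410,420):
  for v in range(280,330,6):
    P=dep(c,d,u,v);print(u,v,P.round(1),(R.T@(P-T)).round(1))
P=dep(c,d,325,250);print(P)
p,d,c=grab('scene','s1')
E
```

```text
tool_pos: [446.9, -133.7, -3.6]
ft_force: [0.6, -0.3, 0.4]
width: 66.3
[ 446.91508694 -133.71616495   -3.63182948]
225 280 [ 4.202e+02 -1.693e+02  1.000e-01] [-44.4  -3.   -3.7]
225 286 [ 422.4 -170.8    0.7] [-44.5  -0.4  -4.3]
225 292 [ 4.248e+02 -1.727e+02  4.000e-01] [-44.8   2.7  -4. ]
225 298 [ 419.4 -159.1   31.2] [-36.3  -9.2 -34.9]
225 304 [ 420.1 -158.2   35.9] [-35.2  -9.1 -39.5]
225 310 [ 420.9 -157.6   39.9] [-34.2  -8.9 -43.6]
225 316 [ 421.2 -156.3   45. ] [-32.9  -9.3 -48.7]
225 322 [ 421.9 -155.8   48.4] [-32.1  -8.9 -52. ]
225 328 [ 424.  -157.6   47.6] [-32.5  -6.2 -51.2]
235 280 [ 4.227e+02 -1.657e+02 -2.000e-01] [-40.   -2.9  -3.4]
235 286 [ 4.249e+02 -1.673e+02  1.000e-01] [-40.1  -0.2  -3.8]
235 292 [ 427.1 -168.7    1. ] [-40.1   2.4  -4.6]
235 298 [ 421.5 -156.1   31. ] [-32.7  -9.1 -34.6]
235 304 [ 422.6 -156.2   33.9] [-32.1  -8.1 -37.5]
235 310 [ 424.6 -157.7   33.7] [-32.3  -5.6 -37.4]
235 316 [ 426.4 -158.9   34.3] [-32.3  -3.5 -37.9]
235 322 [ 427.9 -159.6   35.8] [-32.1  -1.9 -39.4]
235 328 [ 429.9 -161.2   35.6] [-32.3   0.7 -39.3]
410 280 [ 4.653e+02
[... 278 characters left out ...]
 4.784e+02 -1.070e+02  2.000e-01] [39.6 11.8 -3.8]
410 316 [ 4.811e+02 -1.085e+02  1.000e-01] [39.8 14.9 -3.8]
410 322 [ 483.5 -109.9    0.7] [39.8 17.7 -4.3]
410 328 [ 486.3 -111.5    0.5] [40.1 20.9 -4.1]
420 280 [ 4.679e+02 -9.590e+01 -1.000e-01] [43.2 -3.  -3.5]
420 286 [470.9 -97.3  -0.8] [43.6  0.3 -2.8]
420 292 [473.4 -98.7  -0.6] [43.8  3.1 -3. ]
420 298 [458.  -98.8  32.2] [ 35.3  -9.7 -35.9]
420 304 [458.  -99.8  35.9] [ 34.5  -9.2 -39.6]
420 310 [ 458.2 -100.8   39.2] [ 33.8  -8.5 -42.8]
420 316 [ 460.3 -101.9   39.1] [ 34.   -6.1 -42.7]
420 322 [ 461.7 -103.    40.2] [ 33.9  -4.3 -43.8]
420 328 [ 463.7 -104.1   40.4] [ 34.   -2.1 -44. ]
[ 430.46328255 -122.40074312    7.88912274]
```

Run:
```python
import cv2,numpy as np
s=cv2.imread('pics/s1.png');w=cv2.imread('pics/w3.png')
o=np.zeros((480,800,3),np.uint8);o[:400,:400]=cv2.resize(s[130:290,200:360],(400,400));o[:300,400:]=cv2.resize(w,(400,300))
cv2.imwrite('pics/c2.png',o)
```

```text
(no output)
```

View pics/c2.png

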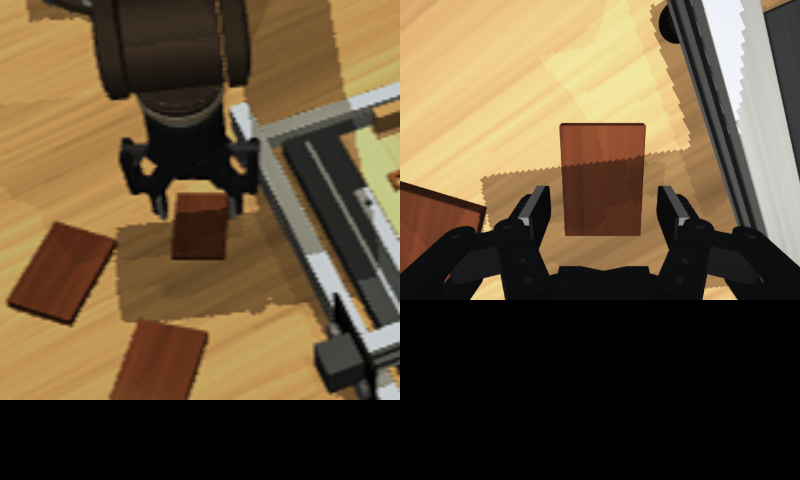

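The tips are at z≈31 for a TCP of -3.6, about 35 mm behind the reported TCP, and the scene view at (200,195) agrees. I'll work from measured tip heights and go down another 28 mm.

```bash
python3 -m jog '[[[0,0.02,0.3],[0,0,0]],[[0,0,0.3],[0,0,0]],[[0,0,0.3],[0,0,0]],[[0,0,0.2],[0,0,0]],[[0,0,0.1],[0,0,0]],[[0,0,0.1],[0,0,0]],[[0,0,0],[0,0,0]]]' | egrep 'tool_pos|ft'
python3 -m jog '[[[0,0,0.1],[0,0,0]],[[0,0,0],[0,0,0]]]' | egrep 'tool_pos|ft'
```

```text
tool_pos: [447.2, -133.9, -29.8]
ft_force: [-0.4, -0.0, 0.9]
tool_pos: [447.4, -134.0, -30.7]
ft_force: [-2.1, 1.2, 16.2]
```

```bash
python3 -m jog '[[[0,0,-0.17],[0,0,0]],[[0,0,0],[0,0,0]]]' | egrep 'tool_pos|ft'
python3 -m jog '[[[0,0,0],[0,0,0]],[[0,0,0],[0,0,0]],[[0,0,0],[0,0,0]],[[0,0,0],[0,0,0]],[[0,0,0],[0,0,0]]]' 50 40| egrep 'tool_pos|ft|wid'
```

```text
tool_pos: [447.5, -134.0, -27.8]
ft_force: [-0.1, -0.3, 1.0]
tool_pos: [447.4, -134.0, -27.8]
ft_force: [-1.3, 0.2, 11.1]
width: 54.5
```

```bash
python3 -m jog '[[[0,0,0],[0,0,0]],[[0,0,0],[0,0,0]],[[0,0,-0.12],[0,0,0]],[[0,0,0],[0,0,0]]]' 61| egrep 'tool_pos|ft|wid'
python3 -m jog '[[[0,0,0],[0,0,0]],[[0,0,0],[0,0,0]],[[0,0,0],[0,0,0]],[[0,0,0],[0,0,0]],[[0,0,0],[0,0,0]]]' 50 40| egrep 'tool_pos|ft|wid'
python3 -m jog '[[[0,0,-0.2],[0,0,0]],[[0,0,-0.5],[0,0,0]],[[0,0,-0.8],[0,0,0]],[[0,0,-0.5],[0,0,0]],[[0,0,0],[0,0,0]]]' | egrep 'tool_pos|ft|wid'
python3 - <<'E'
from h import *
grab('wrist','w4')
E
```

```text
tool_pos: [447.3, -133.9, -25.7]
ft_force: [-1.0, 0.7, -0.5]
width: 60.8
tool_pos: [447.3, -133.9, -25.4]
ft_force: [-1.8, 1.2, 9.5]
width: 54.7
tool_pos: [447.8, -134.2, 15.6]
ft_force: [0.3, -0.7, -0.8]
width: 54.3
```

View pics/w4.png

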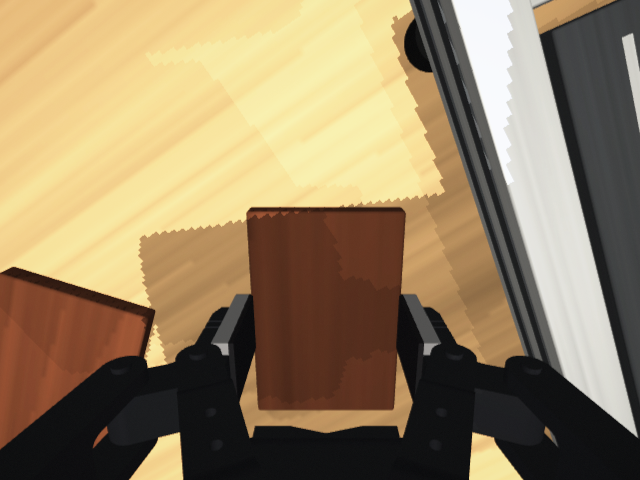

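The blank is held, with corners at about (248,210), (404,210), (393,409) and (259,409). I'll measure its pose in the tool frame.

```bash
cat > inhand.py <<'E'
from h import *
def inhand(f,T,R,pts,box):
    c=dict(np.load(f'pics/{f}.npz'))
    v,u=np.mgrid[box[2]:box[3]:4,box[0]:box[1]:4]
    P=np.array([R.T@(dep(c,c['d'],a,b)-T) for a,b in zip(u.ravel(),v.ravel())])
    k=np.linalg.lstsq(np.c_[P[:,:2],np.ones(len(P))],P[:,2],rcond=None)[0]
    print('plane z=ax+by+c',k.round(4))
    o=R.T@(c['position']-T);Q=[]
    for a,b in pts:
        r=R.T@ray(c,a,b);t=(k[2]-o[2]+k[:2]@o[:2])/(r[2]-k[:2]@r[:2]);Q.append(o+t*r)
    Q=np.array(Q);print(Q.round(1),'mid',Q.mean(0).round(2)); 
    e=Q[3]-Q[0]+Q[2]-Q[1];print('yaw of long axis from tool y, deg',np.degrees(np.arctan2(-e[0],e[1])),np.linalg.norm(e)/2)
E
python3 - <<'E'
from inhand import *
s=telemetry.sense();print(s['tool_pos'],s['time'])
inhand('w4',np.array(s['tool_pos']),np.array(s['ee_rot']),[(248,213),(404,213),(393,409),(259,409)],(275,380,225,400))
E
```

```text
[ 447.60312828 -134.08195667   14.85594428] 14.65
plane z=ax+by+c [ 1.7000e-03  1.2930e-01 -3.4697e+01]
[[-25.  -42.3 -40.2]
 [ 26.9 -42.3 -40.1]
 [ 29.6  46.3 -28.7]
 [-27.6  46.2 -28.8]] mid [  0.99   2.   -34.44]
yaw of long axis from tool y, deg -0.0265045351455119 89.28314938607011
```

Run:
```python
from inhand import *
R=np.array(telemetry.sense()['ee_rot']);c=dict(np.load('pics/w4.npz'));T=np.array(telemetry.sense()['tool_pos'])
for v in range(212,420,16): P=R.T@(dep(c,c['d'],325,v)-T);print(v,c['d'][v,325],P.round(1))
inhand('w2',np.array([447,-133.8,42.3]),R,[(272,182),(378,182),(373,326),(277,326)],(285,368,190,320))
```

```text
212 136.50064 [  0.6 -41.2 -34.3]
228 138.98364 [  0.6 -35.2 -33.5]
244 140.77536 [  0.6 -29.3 -33.5]
260 142.2277 [  0.6 -23.3 -33.8]
276 143.04956 [  0.6 -17.4 -34.7]
292 145.7319 [  0.6 -10.7 -34. ]
308 146.93233 [  0.6  -4.4 -34.6]
324 149.00607 [  0.6   2.3 -34.5]
340 152.87527 [  0.6  10.2 -32.9]
356 153.8203 [  0.6  16.7 -33.9]
372 156.5348 [  0.6  24.4 -33.4]
388 157.95294 [  0.6  31.5 -34.1]
404 159.63553 [  0.6  38.8 -34.6]
plane z=ax+by+c [-3.30000e-03  8.45000e-02  3.37446e+01]
[[-26.2 -41.8  30.3]
 [ 27.1 -41.9  30.1]
 [ 28.5  43.5  37.3]
 [-27.6  43.6  37.5]] mid [ 0.45  0.86 33.82]
yaw of long axis from tool y, deg 0.0349361159680401 85.71668056422462
```

```bash
sed -i "s/    k=np.linalg.lstsq.*/    m=np.median(P[:,2]);P=P[abs(P[:,2]-m)<4];k=np.linalg.lstsq(np.c_[P[:,:2],np.ones(len(P))],P[:,2],rcond=None)[0]/" inhand.py
python3 - <<'E'
from inhand import *
s=telemetry.sense();R=np.array(s['ee_rot'])
inhand('w4',np.array(s['tool_pos']),R,[(248,213),(404,213),(393,409),(259,409)],(275,380,225,400))
inhand('w2',np.array([447,-133.8,42.3]),R,[(272,182),(378,182),(373,326),(277,326)],(285,368,190,320))
E
```

```text
plane z=ax+by+c [-4.0000e-04 -1.6000e-03 -3.4119e+01]
[[-26.2 -40.8 -34. ]
 [ 28.1 -40.8 -34.1]
 [ 28.4  41.6 -34.2]
 [-26.5  41.6 -34.2]] mid [  0.98   0.38 -34.12]
yaw of long axis from tool y, deg -0.020635286393683352 82.37874325642541
plane z=ax+by+c [-2.30000e-03  9.00000e-04  3.41825e+01]
[[-26.7 -41.2  34.2]
 [ 27.7 -41.2  34.1]
 [ 28.   41.7  34.2]
 [-27.1  41.8  34.3]] mid [ 0.46  0.26 34.18]
yaw of long axis from tool y, deg 0.02446270898683664 82.96717352973221
```

```bash
python3 -m jog '[[[0,0,-0.85],[0,0,0]],[[0,0,-0.85],[0,0,0]],[[0,0,-0.85],[0,0,0]],[[0,0,-0.85],[0,0,0]],[[0,0,-0.85],[0,0,0]],[[0.5,-0.032,0],[0,0,0]],[[0.964,-0.064,0],[0,0,0]],[[0.964,-0.064,0],[0,0,0]],[[0.964,-0.064,0],[0,0,0]],[[0.964,-0.064,0],[0,0,0]]]' | egrep 'tool_pos|wid'
python3 -m jog '[[[0.964,-0.064,0],[0,0,0]],[[0.964,-0.064,0],[0,0,0]],[[0.964,-0.064,0],[0,0,0]],[[0.964,-0.064,0],[0,0,0]],[[0.964,-0.064,0],[0,0,0]],[[0.964,-0.064,0],[0,0,0]],[[0.964,-0.064,0],[0,0,0]],[[0.964,-0.064,0],[0,0,0]],[[0.5,-0.032,0],[0,0,0]]]' | egrep 'tool_pos|wid'
python3 -m jog '[[[0,0,0],[0,0,-0.73]],[[0,0,0],[0,0,-0.73]],[[0,0,0],[0,0,-0.73]],[[0,0,0],[0,0,-0.73]],[[0,0,0],[0,0,-0.73]],[[0,0,0],[0,0,-0.73]],[[0,0,0],[0,0,-0.73]],[[0,0,0],[0,0,0]],[[0,0,0],[0,0,0]]]'
python3 - <<'E'
from h import *
grab('wrist','w5')
s=telemetry.sense();np.savez('pics/w5s.npz',T=s['tool_pos'],R=s['ee_rot'])
E
```

```text
tool_pos: [490.0, -56.5, 97.9]
width: 54.6
tool_pos: [570.7, 87.6, 98.2]
width: 54.6
time: 17.45
tool_pos: [570.2, 85.9, 98.9]
ee_rot: [[0.169, 0.986, -0.0], [0.986, -0.169, 0.0], [-0.0, -0.0, -1.0]]
ft_force: [-0.7, -0.0, -0.3]
width: 54.4
```

View pics/w5.png

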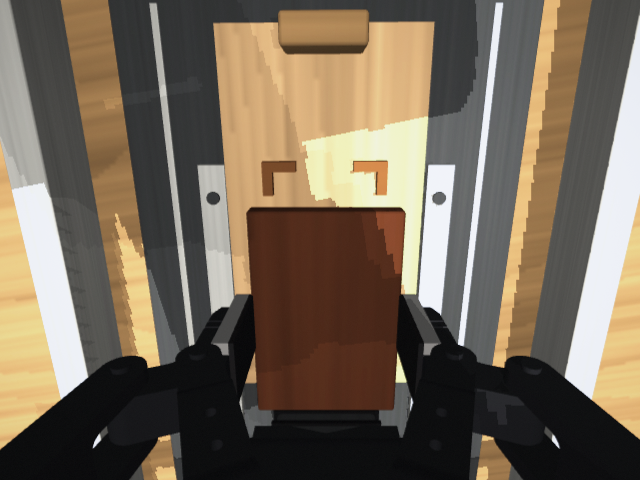

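Run:
```python
import cv2
p=cv2.imread('pics/w5.png');cv2.imwrite('pics/c5.png',cv2.resize(p[140:220,240:410],None,fx=4.5,fy=4.5,interpolation=cv2.INTER_CUBIC))
```

View pics/c5.png

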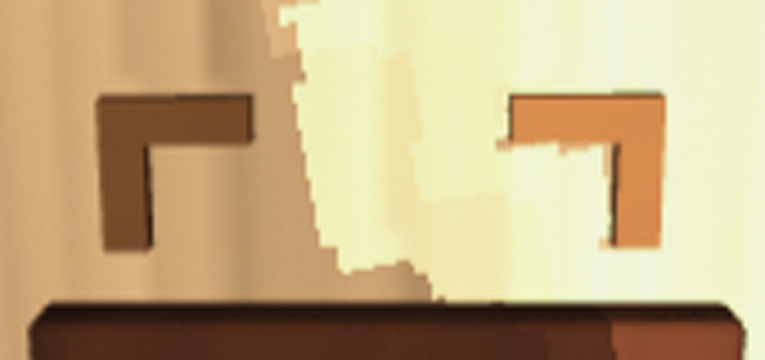

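Run:
```python
from inhand import *
c=dict(np.load('pics/w5.npz'));S=np.load('pics/w5s.npz');T,R=S['T'],S['R'];print(T)
f=lambda u,v,z:R.T@(atz(c,u,v,z)-T)
g=lambda x,y,z:f(240+x/4.5-.4,140+y/4.5-.4,z)
o=[g(97,97,34),g(665,97,34)];i=[g(147,145,34),g(614,145,34)]
print('outer',np.round(o,1),'inner',np.round(i,1))
print('nest mid (tool): x',(o[0][0]+o[1][0]+i[0][0]+i[1][0])/4,'y from inner',(i[0][1]+i[1][1])/2+45)
print('yaw',np.degrees((o[1]-o[0])[1]/(o[1]-o[0])[0]),np.degrees((i[1]-i[0])[1]/(i[1]-i[0])[0]))
e=[f(214,24,28),f(232,270,28),f(434,22,28),f(419,270,28)];print('board',np.round(e,1))
for a in(0,2): d=e[a+1]-e[a];print('edge yaw',np.degrees(-d[0]/d[1]))
print('handle top', f(278,10,56),f(368,10,56))
inhand('w5',T,R,[(248,213),(404,213),(393,409),(259,409)],(275,380,225,400))
n=np.load('pics/w5.npz')['d'];print('board z',[dep(c,n,u,v)[2].round(1) for u,v in((240,100),(400,100),(325,130),(325,180))], 'topcam nest in tool',R.T@(np.array([570.3,85.2,T[2]])-T))
```

```text
[570.22768238  85.94264589  98.94883318]
outer [[-37.4 -48.4  65. ]
 [ 36.1 -48.4  65. ]] inner [[-31.2 -42.2  65. ]
 [ 29.7 -42.2  65. ]]
nest mid (tool): x -0.7247727188655428 y from inner 2.791344625546195
yaw 0.0006266080544627363 -0.00034878532656283477
board [[ -60.5 -121.3   71. ]
 [ -60.7   22.    70.9]
 [  58.9 -122.2   71. ]
 [  60.7   22.    70.9]]
edge yaw 0.0751450932376702
edge yaw -0.7328106109794907
handle top [ -22.47709595 -121.51734263   42.98339262] [  20.23484683 -121.50767085   42.98417005]
plane z=ax+by+c [ 2.00000e-04 -1.90000e-03 -3.33192e+01]
[[-26.9 -40.9 -33.2]
 [ 27.5 -40.9 -33.2]
 [ 27.7  41.5 -33.4]
 [-27.1  41.5 -33.4]] mid [  0.31   0.31 -33.32]
yaw of long axis from tool y, deg -0.01125223906495032 82.31689607504678
board z [np.float64(27.9), np.float64(28.2), np.float64(28.3), np.float64(28.8)] topcam nest in tool [-7.19873305e-01  1.96303767e-01 -6.96389231e-05]
```

```bash
python3 -m jog '[[[-0.04,0.1,0.4],[0,0,0]],[[0,0,0.8],[0,0,0]],[[0,0,0.8],[0,0,0]],[[0,0,0.8],[0,0,0]],[[0,0,0.8],[0,0,0]],[[0,0,0.4],[0,0,0]],[[0,0,0.2],[0,0,0]],[[0,0,0],[0,0,0]],[[0,0,0],[0,0,0]]]'
python3 - <<'E'
from h import *
p,d,c=grab('wrist','w6')
s=telemetry.sense();np.savez('pics/w6s.npz',T=s['tool_pos'],R=s['ee_rot'])
E
```

```text
time: 18.4
tool_pos: [572.4, 84.8, 15.7]
ee_rot: [[0.167, 0.986, 0.001], [0.986, -0.167, 0.0], [0.0, 0.001, -1.0]]
ft_force: [0.1, 0.4, -0.0]
width: 54.4
```

View pics/w6.png

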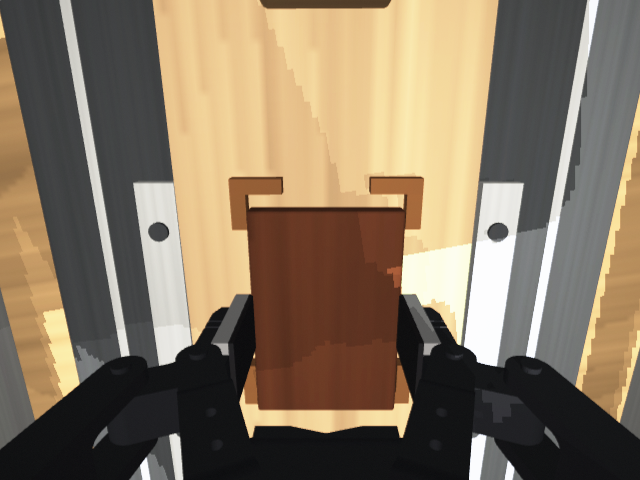

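Run:
```python
from inhand import *
c=dict(np.load('pics/w6.npz'));S=np.load('pics/w6s.npz');T,R=S['T'],S['R'];print(T)
f=lambda u,v,z:R.T@(atz(c,u,v,z)-T)
for u,v in[(230,178),(423,178),(247,194),(406,194),(246,404),(408,404)]:print(u,v,f(u,v,34).round(1))
inhand('w6',T,R,[(248,213),(404,213),(393,409),(259,409)],(275,380,225,400))
```

```text
[572.46789209  84.77829699  15.77853366]
230 178 [-36.  -50.9 -18.3]
423 178 [ 36.9 -50.9 -18.3]
247 194 [-29.9 -44.7 -18.3]
406 194 [ 30.9 -44.8 -18.3]
246 404 [-36.   51.7 -18.2]
408 404 [ 37.5  51.7 -18.2]
plane z=ax+by+c [ 1.80000e-03 -1.60000e-03 -3.32386e+01]
[[-26.9 -40.9 -33.2]
 [ 27.5 -40.9 -33.1]
 [ 27.8  41.5 -33.3]
 [-27.1  41.5 -33.4]] mid [  0.31   0.31 -33.24]
yaw of long axis from tool y, deg -0.017987507508397626 82.33797300756065
```

Nest mid is at (0.5,0.4) and blank mid at (0.3,0.3) in the tool frame, so they are aligned within 0.3 mm. I'll lower until I feel contact.

```bash
python3 -m jog '[[[0,0,0.2],[0,0,0]],[[0,0,0.2],[0,0,0]],[[0,0,0.1],[0,0,0]],[[0,0,0.05],[0,0,0]],[[0,0,0],[0,0,0]]]' | egrep 'tool_pos|ft'
python3 -m jog '[[[0,0,0.04],[0,0,0]],[[0,0,0],[0,0,0]]]' | egrep 'tool_pos|ft'
python3 -m jog '[[[0,0,0.04],[0,0,0]],[[0,0,0],[0,0,0]]]' | egrep 'tool_pos|ft'
```

```text
tool_pos: [572.1, 84.7, 4.0]
ft_force: [-0.7, 0.9, 0.6]
tool_pos: [572.1, 84.8, 3.4]
ft_force: [1.3, 1.0, -1.6]
tool_pos: [572.2, 84.8, 2.7]
ft_force: [-0.0, 0.6, 0.9]
```

```bash
python3 -m jog '[[[0,0,0.03],[0,0,0]],[[0,0,0],[0,0,0]]]' | egrep 'tool_pos|ft'
python3 -m jog '[[[0,0,0.03],[0,0,0]],[[0,0,0],[0,0,0]]]' | egrep 'tool_pos|ft'
```

```text
tool_pos: [572.3, 84.8, 2.7]
ft_force: [-2.2, -0.2, 8.9]
tool_pos: [572.3, 84.8, 2.6]
ft_force: [-4.7, -0.2, 15.4]
```

Contact is at TCP 2.7, which is the seated height. Releasing and lifting.

```bash
python3 -m jog '[[[0,0,-0.03],[0,0,0]],[[0,0,0],[0,0,0]],[[0,0,0],[0,0,0]],[[0,0,0],[0,0,0]],[[0,0,0],[0,0,0]],[[0,0,-0.1],[0,0,0]],[[0,0,-0.4],[0,0,0]],[[0,0,-0.8],[0,0,0]],[[0,0,-0.8],[0,0,0]],[[0,0,0],[0,0,0]]]' 66
python3 - <<'E'
from h import *
p,d,c=grab('wrist','w7')
s=telemetry.sense();np.savez('pics/w7s.npz',T=s['tool_pos'],R=s['ee_rot'])
E
```

```text
time: 20.75
tool_pos: [573.2, 84.8, 46.3]
ee_rot: [[0.167, 0.986, 0.004], [0.986, -0.167, 0.0], [0.001, 0.004, -1.0]]
ft_force: [-1.0, -0.2, -0.3]
width: 65.9
```

View pics/w7.png

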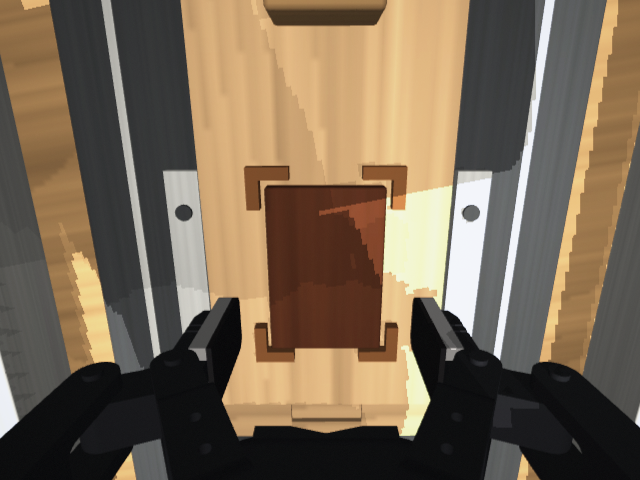

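The blank (325,267 px) sits inside all four corner pieces. Next I'll check its height and the space behind the handle for the pushing fingers.

Run:
```python
from inhand import *
c=dict(np.load('pics/w7.npz'));S=np.load('pics/w7s.npz');T,R=S['T'],S['R']
for b in[(280,370,200,280),(210,240,100,250)]:
    v,u=np.mgrid[b[2]:b[3]:5,b[0]:b[1]:5];print('z med',np.median([dep(c,c['d'],a,e)[2] for a,e in zip(u.ravel(),v.ravel())]))
print('bl mid',np.mean([atz(c,u,v,36) for u,v in[(266,187),(385,187),(382,348),(270,348)]],0),'nest',np.mean([atz(c,u,v,34) for u,v in[(245,167),(406,167),(397,360),(255,360)]],0), 'yaw',R[:2,1])
t=dict(np.load('pics/top0.npz'));n=np.array([572.6,84.7]);ax=R[:2,1]/np.linalg.norm(R[:2,1]);lat=R[:2,0]
for lo in(-10,10):
  out=[]
  ps=[]
  for v in range(285,352):
    for u in range(195,235):
      P=dep(t,t['d'],u,v)
      if P[2]<300:
        x=(P[:2]-n)@ax;y=(P[:2]-n)@lat
        if abs(y-lo)<4: ps.append((round(x),round(P[2])))
  print(lo,sorted(ps))
```

```text
z med 36.06420490476499
z med 28.051578663652492
bl mid [572.53732266  85.16657691  36.        ] nest [572.44231618  85.18578035  34.        ] yaw [ 0.98598501 -0.16681909]
-10 [(-202, -2), (-202, 3), (-202, 6), (-201, 1), (-200, -4), (-200, 1), (-200, 1), (-200, 1), (-198, -3), (-198, -1), (-198, 1), (-198, 1), (-197, -1), (-196, 0), (-196, 2), (-195, 0), (-195, 3), (-194, -2), (-194, -1), (-194, 3), (-193, -2), (-192, -3), (-192, 2), (-191, 2), (-190, -2), (-190, 1), (-190, 2), (-189, -1), (-189, 2), (-188, -1), (-188, 2), (-187, -4), (-187, 1), (-187, 1), (-186, 3), (-185, 2), (-184, -3), (-184, -2), (-184, 1), (-184, 2), (-183, -1), (-182, 0), (-182, 1), (-181, -1), (-181, 2), (-179, 20), (-178, 22), (-178, 23), (-178, 24), (-177, 18), (-177, 25), (-176, 23), (-176, 24), (-176, 24), (-175, 23), (-175, 24), (-174, 18), (-174, 24), (-173, 21), (-173, 24), (-172, 22), (-172, 23), (-172, 23), (-171, 23), (-170, 21), (-170, 23), (-170, 23), (-169, 21), (-168, 19), (-168, 21), (-168, 25), (-167, 23), (-166, 20), (-166, 22), (-165, 22), (-164, 18), (-164, 21), (-164, 22), (-164, 24), (-
[... 4804 characters left out ...]
(-103, 28), (-103, 29), (-102, 28), (-102, 32), (-101, 27), (-101, 29), (-100, 24), (-100, 29), (-99, 25), (-99, 26), (-99, 28), (-98, 26), (-98, 30), (-97, 27), (-97, 27), (-97, 30), (-96, 27), (-95, 28), (-95, 29), (-95, 33), (-94, 26), (-94, 29), (-94, 34), (-93, 26), (-93, 28), (-92, 27), (-92, 29), (-91, 28), (-91, 29), (-91, 29), (-89, 26), (-89, 26), (-89, 27), (-88, 27), (-88, 31), (-87, 24), (-87, 27), (-86, 27), (-86, 28), (-85, 30), (-85, 31), (-84, 27), (-84, 29), (-83, 28), (-83, 29), (-83, 31), (-82, 26), (-81, 27), (-81, 27), (-81, 29), (-80, 32), (-79, 30), (-79, 30), (-78, 28), (-78, 30), (-78, 31), (-77, 29), (-77, 30), (-76, 23), (-76, 30), (-75, 27), (-75, 30), (-75, 31)]
```

Blank top is at 36.1 and board at 28.05, so it is seated flat, and its centre is within 0.1 mm of the nest. Space behind the handle is clear because the rear bar is only z 22. I'll close the fingers and place them behind the handle.

```bash
python3 -m jog '[[[0,0,-0.5],[0,0,0]],[[0,-0.5,-0.5],[0,0,0]],[[0,-0.9,0],[0,0,0]],[[0,-1,0],[0,0,0]],[[0,-1,0],[0,0,0]],[[0,-1,0],[0,0,0]],[[0,-1,0],[0,0,0]],[[0,-1,0],[0,0,0]],[[0,-0.7,0],[0,0,0]],[[0,-0.4,0],[0,0,0]]]'
python3 -m jog '[[[0,0,0],[0,0,0]],[[0,0,0],[0,0,0]],[[0,0,0.3],[0,0,0]],[[0,0,0.5],[0,0,0]],[[0,0,0.6],[0,0,0]],[[0,0,0.6],[0,0,0]],[[0,0,0.4],[0,0,0]],[[0,0,0],[0,0,0]],[[0,0,0],[0,0,0]]]' 0 40
```

```text
time: 21.8
tool_pos: [422.6, 110.0, 64.4]
ee_rot: [[0.166, 0.986, -0.001], [0.986, -0.166, 0.0], [-0.0, -0.001, -1.0]]
ft_force: [-0.6, -0.5, -0.6]
width: 65.9
time: 22.7
tool_pos: [424.2, 109.7, 15.7]
ee_rot: [[0.167, 0.986, -0.001], [0.986, -0.167, 0.0], [-0.0, -0.001, -1.0]]
ft_force: [-0.2, -0.9, -0.3]
width: 0.3
```

Run:
```python
from h import *
s=telemetry.sense();T=np.array(s['tool_pos']);R=np.array(s['ee_rot'])
p,d,c=grab('wrist','w8');n=np.array([572.5,85.1,0])
for u in(310,338):
  for v in range(240,330,6): P=dep(c,d,u,v);print(u,v,(R.T@(P-n)).round(1)[:2],P[2].round(1))
```

```text
310 240 [  -7.  -172.8] 21.9
310 246 [  -7.1 -169.8] 20.9
310 252 [  -7.  -167.5] 22.3
310 258 [  -7.1 -164.6] 21.9
310 264 [  -7.1 -162. ] 22.5
310 270 [  -7.2 -159. ] 21.8
310 276 [  -8.1 -147.5] 1.2
310 282 [  -7.8 -147.8] 9.1
310 288 [  -7.5 -147.7] 15.9
310 294 [  -6.1 -160. ] 48.4
310 300 [  -6.  -159.6] 52.7
310 306 [  -5.8 -159.2] 56.7
310 312 [  -5.6 -159.5] 61.8
310 318 [  -5.5 -159.3] 65.6
310 324 [  -5.3 -159.5] 69.9
338 240 [   5.  -172.8] 21.9
338 246 [   5.1 -169.8] 20.9
338 252 [   5.  -168.1] 24.1
338 258 [   5.1 -164.3] 20.9
338 264 [   5.1 -161.9] 22.2
338 270 [   5.1 -159.3] 22.6
338 276 [   5.8 -147.8] 1.8
338 282 [   5.6 -148.2] 10.2
338 288 [   5.4 -147.6] 15.6
338 294 [   4.4 -159.7] 47.9
338 300 [   4.2 -159.7] 53.0
338 306 [   4.1 -159.7] 57.7
338 312 [   3.9 -159.8] 62.4
338 318 [   3.8 -159.7] 66.3
338 324 [   3.7 -160. ] 70.8
```

```bash
python3 -m jog '[[[0,0,0.25],[0,0,0]],[[0,0,0.2],[0,0,0]],[[0,0.3,0],[0,0,0]],[[0,0,0],[0,0,0]]]' | egrep 'pos|ft'
python3 - <<'E'
from h import *
t=dict(np.load('pics/top0.npz'));n=np.array([572.5,85.1]);ax=np.array([.986,-.167]);lat=-np.array([-.167,-.986])
r={}
for v in range(110,150):
  for u in range(220,290):
    P=dep(t,t['d'],u,v)
    if P[2]<300:
      x=(P[:2]-n)@ax;y=(P[:2]-n)@lat
      if 205<x<275 and 28<abs(y)<50: r.setdefault(int(x//3*3),[]).append(P[2])
for k in sorted(r): print(k,np.round(np.percentile(r[k],[20,50,80])),end='; ')
E
```

```text
tool_pos: [431.1, 108.7, 7.0]
ft_force: [-0.8, -0.1, 0.9]
213 [20. 22. 23.]; 216 [21. 23. 25.]; 219 [21. 23. 25.]; 222 [21. 23. 24.]; 225 [21. 23. 24.]; 228 [20. 22. 24.]; 231 [20. 22. 24.]; 234 [20. 22. 24.]; 237 [20. 22. 24.]; 240 [22. 28. 34.]; 243 [32. 34. 36.]; 246 [34. 37. 41.]; 249 [33. 38. 42.]; 252 [35. 38. 42.]; 255 [33. 35. 41.]; 258 [31. 33. 35.]; 261 [25. 25. 25.]; 264 [22. 23. 24.]; 267 [19. 22. 23.]; 270 [20. 21. 24.]; 273 [19. 21. 24.];
```

The stop face is about 241 mm ahead of the nest, so home is roughly 136 mm of jig travel. Making first contact gently, then pushing.

```bash
python3 -m jog '[[[0,0.15,0],[0,0,0]],[[0,0.1,0],[0,0,0]],[[0,0.1,0],[0,0,0]],[[0,0.1,0],[0,0,0]],[[0,0.15,0],[0,0,0]],[[0,0.2,0],[0,0,0]],[[0,0.3,0],[0,0,0]],[[0,0.3,0],[0,0,0]],[[0,0.3,0],[0,0,0]],[[0,0.3,0],[0,0,0]]]'| egrep 'pos|ft'
python3 -m jog '[[[0,0.35,0],[0,0,0]],[[0,0.35,0],[0,0,0]],[[0,0.35,0],[0,0,0]],[[0,0.35,0],[0,0,0]],[[0,0.35,0],[0,0,0]],[[0,0.35,0],[0,0,0]],[[0,0.35,0],[0,0,0]],[[0,0.3,0],[0,0,0]],[[0,0.2,0],[0,0,0]],[[0,0.1,0],[0,0,0]]]'| egrep 'pos|ft'
python3 - <<'E'
from h import *
s=telemetry.sense();T=np.array(s['tool_pos']);print(T,s['time'],((T[:2]-[572.5,85.1])@[.986,-.167]))
p,d,c=grab('top','t2');p2,d2,c2=grab('scene','s2')
o=np.zeros((500,800,3),np.uint8)
o[:480,:400]=cv2.resize(p[170:340,150:292],(400,480));o[:480,400:]=cv2.resize(p2[140:320,290:440],(400,480))
cv2.imwrite('pics/c8.png',o[:,:,::-1])
E
```

```text
tool_pos: [470.2, 102.0, 7.0]
ft_force: [-0.1, 0.8, 0.6]
tool_pos: [530.1, 91.8, 6.9]
ft_force: [-0.9, 0.4, 1.1]
[530.06292504  91.8203042    6.93869939] 25.15 -42.96524671544939
```

View pics/c8.png

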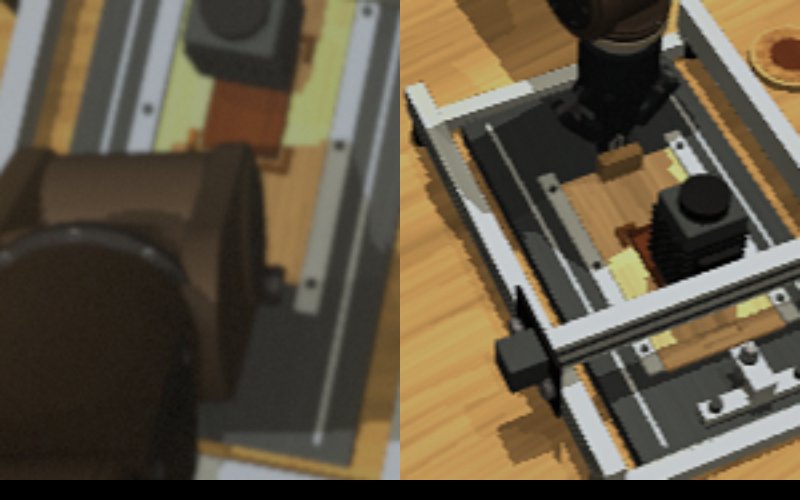

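The jig advances straight, with the blank in its nest passing under the head and about 93 mm of travel done. Now slower steps, watching force.

```bash
python3 -m jog '[[[0,0.2,0],[0,0,0]],[[0,0.25,0],[0,0,0]],[[0,0.25,0],[0,0,0]],[[0,0.1,0],[0,0,0]],[[0,0,0],[0,0,0]]]'| egrep 'pos|ft'
for i in a; do
python3 -m jog '[[[0,0.1,0],[0,0,0]],[[0,0.1,0],[0,0,0]]]'| egrep 'pos|ft'
python3 -m jog '[[[0,0.1,0],[0,0,0]],[[0,0.1,0],[0,0,0]]]'| egrep 'pos|ft'
python3 -m jog '[[[0,0.1,0],[0,0,0]],[[0,0.1,0],[0,0,0]]]'| egrep 'pos|ft'
done
```

```text
tool_pos: [545.9, 89.2, 7.0]
ft_force: [-0.0, 0.5, -0.1]
tool_pos: [549.4, 88.6, 6.9]
ft_force: [-0.7, 0.2, -0.3]
tool_pos: [553.5, 87.9, 7.0]
ft_force: [-0.4, 0.0, -1.1]
tool_pos: [556.3, 87.3, 7.0]
ft_force: [-6.0, 1.1, 4.6]
```

```bash
python3 -m jog '[[[0,0.06,0],[0,0,0]],[[0,0.06,0],[0,0,0]]]'| egrep 'pos|ft'
python3 -m jog '[[[0,0.06,0],[0,0,0]],[[0,0.06,0],[0,0,0]]]'| egrep 'pos|ft'
python3 -m jog '[[[0,0.06,0],[0,0,0]],[[0,0.06,0],[0,0,0]]]'| egrep 'pos|ft'
python3 -m jog '[[[0,0.05,0],[0,0,0]],[[0,0.05,0],[0,0,0]]]'| egrep 'pos|ft'
```

```text
tool_pos: [559.0, 86.9, 7.0]
ft_force: [-3.3, 0.5, 2.3]
tool_pos: [562.1, 86.4, 7.0]
ft_force: [-2.5, 0.1, 1.3]
tool_pos: [564.6, 86.0, 7.0]
ft_force: [-2.6, 1.2, 1.0]
tool_pos: [566.5, 85.7, 7.0]
ft_force: [-2.9, 0.4, 0.7]
```

Over the lip. Creeping on toward the click.

```bash
python3 -m jog '[[[0,0.04,0],[0,0,0]],[[0,0.02,0],[0,0,0]]]'| egrep 'pos|ft'
python3 -m jog '[[[0,0.03,0],[0,0,0]],[[0,0.02,0],[0,0,0]]]'| egrep 'pos|ft'
python3 -m jog '[[[0,0.03,0],[0,0,0]],[[0,0.02,0],[0,0,0]]]'| egrep 'pos|ft'
python3 -m jog '[[[0,0.03,0],[0,0,0]],[[0,0.02,0],[0,0,0]]]'| egrep 'pos|ft'
```

```text
tool_pos: [567.7, 85.5, 7.0]
ft_force: [-2.7, 1.0, 0.4]
tool_pos: [568.6, 85.3, 7.0]
ft_force: [-2.5, 0.7, 0.1]
tool_pos: [569.7, 85.2, 7.0]
ft_force: [-2.1, 0.1, -0.5]
tool_pos: [570.8, 85.0, 7.0]
ft_force: [-0.7, 0.3, -1.0]
```

```bash
python3 -m jog '[[[0,0.03,0],[0,0,0]],[[0,0.01,0],[0,0,0]],[[0,0,0],[0,0,0]]]'| egrep 'time|pos|ft'
python3 - <<'E'
from h import *
for n,f in(('scene','s3'),('top','t3')):
    grab(n,f)
c=dict(np.load('pics/s3.npz'));n=np.array([572.5,85.1]);ax=np.array([.986,-.167]);lat=np.array([.167,.986])
H=[];S=[];B=[]
for v in range(120,320):
  for u in range(280,480):
    P=dep(c,c['d'],u,v);x=(P[:2]-n)@ax;y=(P[:2]-n)@lat
    if 52<P[2]<60 and abs(y)<22 and -10<x<40:H.append(x)
    if 31<P[2]<38 and 28<abs(y)<50 and 225<x<270:S.append(x)
    if 25.5<P[2]<30.5 and 20<abs(y)<50 and 190<x<270:B.append(x)
for a in(H,S,B): print(len(a),np.percentile(a,[2,10,50,90,98]).round(1) if a else '')
E
```

```text
time: 28.25
tool_pos: [571.6, 84.9, 7.1]
ft_force: [0.2, -0.8, -0.2]
95 [ 2.5  7.3 19.6 26.4 27.5]
93 [232.4 242.1 253.2 258.2 259.5]
366 [191.  195.2 217.2 238.2 259.7]
```

Force is zero and the handle's front edge is at +27.5, i.e. 136.5 mm of travel, so the jig has clicked home. I'll back off, raise the arm and verify.

```bash
python3 -m jog '[[[0,-0.1,0],[0,0,0]],[[0,-0.4,0],[0,0,0]],[[0,-0.8,0],[0,0,0]],[[0,-0.8,0],[0,0,0]],[[0,-0.8,-0.3],[0,0,0]],[[0,-0.6,-0.8],[0,0,0]],[[0,0,-0.9],[0,0,0]],[[0,0,-0.9],[0,0,0]],[[0,0,-0.9],[0,0,0]],[[0,0,0],[0,0,0]]]'| egrep 'time|pos|ft'
python3 - <<'E'
from h import *
for n,f in(('scene','s4'),('top','t4'),('wrist','w9')):
    grab(n,f)
c=dict(np.load('pics/s4.npz'));n=np.array([572.5,85.1]);ax=np.array([.986,-.167]);lat=np.array([.167,.986])
H=[];B=[]
for v in range(100,320):
  for u in range(280,480):
    P=dep(c,c['d'],u,v);x=(P[:2]-n)@ax;y=(P[:2]-n)@lat
    if 53<P[2]<59 and abs(y)<22 and 0<x<40:H.append(x)
    if 25.5<P[2]<30.5 and 20<abs(y)<50 and 225<x<250:B.append(x)
print(np.percentile(H,[2,50,98]),len(H),np.histogram(B,np.arange(225,251,3)))
s=cv2.imread('pics/s4.png');w=cv2.imread('pics/w9.png')
o=np.zeros((600,800,3),np.uint8);o[:600,:400]=cv2.resize(s[150:330,310:430],(400,600),interpolation=cv2.INTER_CUBIC);o[:300,400:]=cv2.resize(w,(400,300))
t=cv2.imread('pics/t4.png');o[300:,400:]=cv2.resize(t[100:250,150:350],(400,300))
cv2.imwrite('pics/c9.png',o)
E
```

```text
time: 29.35
tool_pos: [502.6, 96.8, 84.8]
ft_force: [0.7, 0.3, -1.0]
[12.37051626 20.48726291 29.41000667] 80 (array([20, 21, 16, 26, 10,  1,  1,  0]), array([225, 228, 231, 234, 237, 240, 243, 246, 249]))
```

The picture limit is reached, so the last check is numeric. The handle now spans 12.4 to 29.4 (about 137 mm of travel) and the board front is at 240–241, against a stop face at about 241. The jig ended ahead of the fingers, so it clicked home by itself. Handing in.

Run:
```python
from h import *
a,b=np.load('pics/top0.npz')['p'].astype(int),np.load('pics/t4.npz')['p'].astype(int)
for n,r in(('coaster',(258,303,74,124)),('gauge',(212,250,480,510))):
    print(n,abs(a[r[0]:r[1],r[2]:r[3]]-b[r[0]:r[1],r[2]:r[3]]).mean())
c=dict(np.load('pics/w9.npz'));print('blank/board z (wrist, where seen)',[dep(c,c['d'],325,v).round(1).tolist() for v in range(150,300,20)])
print(workorder.job_done())
```

```text
coaster 21.304296296296297
gauge 18.95263157894737
blank/board z (wrist, where seen) [[447.7, 105.5, 20.5], [458.7, 103.7, 22.3], [470.2, 101.7, 22.1], [482.0, 99.7, 22.2], [493.8, 97.7, 23.5], [506.7, 95.6, 22.2], [519.6, 93.4, 22.2], [492.9, 98.1, 110.8]]
the job is handed in; nothing more can be done
None
```

Run:
```python
import cv2
a,b=cv2.imread('pics/top0.png'),cv2.imread('pics/t4.png')
for n,r in(('coaster',(253,308,69,129)),('gauge',(207,255,475,515)),('bare table',(380,420,400,460))):
    m=cv2.matchTemplate(b,a[r[0]:r[1],r[2]:r[3]],cv2.TM_CCOEFF_NORMED);_,v,_,l=cv2.minMaxLoc(m);print(n,v,l[0]-r[2],l[1]-r[0],abs(a[r[0]:r[1],r[2]:r[3]].astype(int)-b[r[0]:r[1],r[2]:r[3]]).mean())
```

```text
coaster 0.5575888752937317 -34 -164 25.13828282828283
gauge 0.9962043166160583 0 0 19.447743055555556
bare table 0.8691094517707825 1 0 20.05361111111111
```

Run:
```python
import cv2,numpy as np
a,b=cv2.imread('pics/scene0.png'),cv2.imread('pics/s4.png');r=(146,176,415,460)
m=cv2.matchTemplate(b,a[r[0]:r[1],r[2]:r[3]],cv2.TM_CCOEFF_NORMED);_,v,_,l=cv2.minMaxLoc(m);print(v,l[0]-r[2],l[1]-r[0])
print('top depth at coaster before/after',np.load('pics/top0.npz')['d'][280,97],np.load('pics/t4.npz')['d'][280,97])
```

```text
0.9997243881225586 0 0
top depth at coaster before/after 1093.9287 0.0
```

I picked out the smallest blank (84 x 56 mm), laid it in the jig's nest, and pushed the jig slowly past the roller until it clicked home. I then backed off, raised the arm and handed in at about 29.5 s. No verdict was reported.

**What the checks showed**
- **Blank:** before the push its top was at 36.1 mm on a board at 28.05 mm, so it was flat, with its centre about 0.1 mm from the nest's. I did not re-measure it after the push because it lies under the laser head. Mid-push it was still in its nest.
- **Jig:** the sampled push force peaked at about 6 N at the roller, stayed near 2.5 N over the lip, then fell to zero. The jig ended ahead of the fingers. It had moved about 137 mm, with its front edge at 240–241 mm and the stop face measured at about 241 mm. I never felt the stop directly; contact is inferred from the click and these positions.
- **Coaster and gauge:** image matching found no shift in either.

**What failed or disagreed**
- **Fingertips:** they stood about 31–35 mm behind the reported TCP, not 8 mm ahead as the data sheet says. My first two grasps closed above the blank; I then went by depth and touch.
- **Blank tilt:** one tilt reading of the held blank was wrong because of missing depth pixels. Filtered, it read level.
- **Coaster in the top view:** that match failed because there was no depth reading there, probably the arm in the way. The scene camera confirmed the coaster had not moved.
- **Last picture:** it could not be viewed because the 12-picture limit was reached, so the final checks were numeric only.

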